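# Fit the key post back into its taper cup and check it rocks free

## Robot

A 6-joint arm with a two-finger parallel gripper is mounted at the origin on the work surface. World frame = base frame: x ahead of the robot, y to its left, z up, the work surface at z = 0. Lengths are in m, angles in rad, forces in N, time in s.
With the tool pointing down it reaches from about 0.275 to 0.975 m from the base axis. Payload 8.4 kg.
Tool frame: the origin (TCP) lies midway between the tips of the shut fingers; the grasp point (between the pads) lies 19 mm behind it; z points along the fingers, x is the direction in which the jaws open and shut, and the axes are right-handed (so a half turn about z gives the same grasp; the last joint's range is limited). The gripper opens to 92 mm and grips with 3 to 60 N. Pads are 20 mm wide; open, the fingers measure 128 mm over their backs; the gripper's body (75 mm by 189 mm) begins 69 mm behind the grasp point.
Start: joints at [-1.287, 0.353, 1.633, -0, 1.155, -0.002], TCP at [0.176, -0.6, 0.189] pointing down, gripper open.
Joint ranges: [-2.63, 2.63], [-0.92, 2.1], [0.06, 2.66], [-1.3, 4.44], [0, 2.69], [-3.02, 3.02]. Speed limits (rad/s): [2.22, 2.22, 2.79, 3.14, 3.14, 3.14].

## Interface

Orientations are given as [roll, pitch, yaw] about the fixed x, y, z axes, in that order (R = Rz(yaw) Ry(pitch) Rx(roll)).
In Python, from bench import manip gives the robot as it stands.
- The arm moves only by the tool apply_moves, never from a script. Its arguments are lists of equal length, an entry for each row: "offset": the shift along the tool's x, y, z in m, a list of three; "rotation": the turn, a rotation vector about the tool's x, y, z in degrees, a list of three. A call has 1 to 8 rows; each row is the pose to reach, as a shift and turn from the pose commanded when the call began, along the tool's axes at that moment; what a row does not reach only later rows make up. A row lasts 1/12 s, in which the tool goes at most 41.7 mm and 7.16 degrees, less where a joint would pass 70% of its speed; a pose out of reach is approached as far as the arm can. A call with a gripper value outside its range is refused whole. "hand" is the gripper's target within -1 to 1 (shut at 1, half-way at 0, fully open at -1), set as the call begins (left out, the last holds). The fingers move at their own pace and stop on an object; "newtons" is the grip in N (left out, the last holds). Time passes only in rows, so rows that repeat a pose let the fingers close. It gives the time, the measured TCP pose, the force and the opening at its end, in the units of the state.
- manip.get_obs(): the state, without advancing time (a new reading comes with each control period).
- manip.read_camera(name): name is "scene" or "top" or "wrist"; returns (picture, depth): 420x560x3 uint8, blue, green, red; 420x560 float32, m along the optical axis (not along the pixel's ray), 0 where there is no reading.
- manip.calibration(name): a dict with "fx", "fy", "cx", "cy" (pixels), "view" (4x4, takes a point from world to camera coordinates). Camera axes: x right, y down, z forward; pixel columns grow to the right and rows downward; lengths in m; the calibration is good to about 2 mm. A picture is of the moment at which its call begins: read the wrist's pose just before it. calibration takes no time and is no camera call; for the wrist camera it gives the pose at the moment of the call.
- manip.close_job(): hands the job in, once; it reports no verdict.
The state is a dict: "time_s": time; "q": joint angles; "dq": joint speeds; "joint_torque": joint torques, N m; "tool_pos": TCP position; "tool_rot": TCP orientation; "force": force on the tool from outside, world axes, zero at the start; "ft_torque": the same for the moment, N m; "opening": finger opening in m.
Only numpy, scipy, OpenCV 4.12 (cv2) and the standard library are available. Lean on these libraries where they do the work, as an engineer would, in place of code of your own. Each camera call takes 0.05 s, during which the arm holds its last target.

## Task

Put the wooden key post back into the steel cup that fits its tapered foot, press it gently but firmly home (a push of about 12 N, at no moment 20 N or more), then rock it to one side by about 8 degrees with its foot still in the cup to check that it has not jammed, then bring it back and leave it fully home, upright and let go. Leave the other things on the console alone.

Things in the scene. Friction and masses are not known exactly. Their poses are not given: they have to be found in the camera images.
- post_head (a point): Centre of the head of the loose wooden key post (0.15 to 0.3 kg, 100 mm tall, standing at the start). Head: upright cylinder, diameter 28, 36 mm tall, 64 to 100 mm above the underside; this point is at 82 mm, on the axis. z is the post's axis, up. Below are a stem of diameter 18 and two 7 mm pegs along +x and -x, tips 33 mm out and at most 52 mm above the underside.
- post_foot (a point): Centre of the post's flat underside, 82 mm below post_head on the axis. The tapered foot is a cone: diameter 26 mm at the underside, widening evenly to 47.6 mm at 18 mm above it. Wood on steel grips well here: a post pushed askew in the cup tends to stay leaning and must be stood up and settled home again.
- wide_cup: Steel cup that fits the foot: base screwed down, diameter 90, 8 mm thick, and a flared cup on a clamped stem over it: rim 45 to 59 mm above the console (the stem's setting differs each time and is not given), mouth 50 mm inside, wall 4 mm, same taper as the foot. Does not yield. Origin on the console, on the cup's axis, z up. With the post home its underside is about 20 mm below the rim, bearing on the tapered wall.
- narrow_cup: A second steel cup, for another, slimmer post: same style, same base, also on a stem, but rim 37 to 51 mm above the console and mouth only 34 mm inside diameter: the foot does not fit it. Origin on the console, on its axis.
- key_dish: Bystander: stainless bowl-shaped key dish, diameter 110 mm, 28 mm tall, loose. Origin at the centre of its underside.
- balm_tin: Bystander: pink plastic round lip balm tin with screw lid, diameter 50 mm, 26 mm tall, loose. Origin at the centre of its underside.
- earbuds_a: Bystander: black earbud case, 58 x 46 x 26 mm, loose. Origin at the centre of its underside.
- earbuds_b: Bystander: a second such black earbud case. Origin at the centre of its underside.
There are look-alikes about, which are no part of the job. What is shaped like the part that bears post_head but green is not meant.

How it is judged:
On the way, in this order (a step that is already met when the one before it is completed fails the run):
1. the post's foot is in the wide cup, upright, and is pressed home against it with at least 8 N for 0.4 s (contact force between post and wide_cup above 8 N and z of post_foot in the frame of wide_cup below 0.043 m and horizontal distance between post_foot and wide_cup below 0.005 m and angle between post_head's own z axis and vertical below 0.06 rad), for 0.4 s.
2. the post is rocked to one side by 4.5 to 17 degrees with its foot still in the wide cup and bearing on it (angle between post_head's own z axis and vertical between 0.08 and 0.3 rad and contact force between post and wide_cup above 0.3 N and z of post_foot in the frame of wide_cup below 0.056 m and horizontal distance between post_foot and wide_cup below 0.015 m), for 0.1 s.
At the end, for the whole second after the job is handed in: The post stands in the wide cup, fully home (underside less than 42 mm above the cup's origin, as it is at any stem setting, and within 4 mm of its axis), upright within 0.05 rad, at rest and let go (z of post_foot in the frame of wide_cup below 0.042 m and horizontal distance between post_foot and wide_cup below 0.004 m and angle between post_head's own z axis and vertical below 0.05 rad and linear speed of post below 0.02 m/s and contact force between post and the fingers below 0.1 N); the robot touches nothing.
It fails at once if the foot is forced against the wide cup with more than 22 N (the post's own weight counts) (contact force between post and wide_cup above 22 N).
It fails at once if the post is forced against the narrow cup with more than 22 N (contact force between post and narrow_cup above 22 N).
It fails at once if the post is tipped over (more than 0.5 rad) (angle between post_head's own z axis and vertical above 0.5 rad).
It fails at once if a bystander is moved by more than 15 mm (distance of any of key_dish, balm_tin, earbuds_a, earbuds_b from where it was at the start of the episode above 0.015 m).
It also fails if it takes over 54 s, if anything falls off the work surface, if the arm or the gripper's body presses on something with over 40 N, if the wrist force passes 120 N, or if a joint passes its speed limit or range.

## Working session

There is one attempt and no reset: what is moved stays moved. The work goes in short steps, Python scripts to look and compute and a tool call to move; the robot and the scene stay as the last step left them, time stands still between calls to the robot, and variables do not carry over. Pictures are saved under pics/ and viewed, and the job is handed in when it is done.

Besides the shell and the picture viewer there is one more tool, called as name(argument=value, ...) on one line, values as JSON. apply_moves: Moves the arm, as the interface text tells. Its arguments: {"type":"object","properties":{"offset":{"type":"array","items":{"type":"array","items":{"type":"number"}}},"rotation":{"type":"array","items":{"type":"array","items":{"type":"number"}}},"hand":{"type":"number"},"newtons":{"type":"number"}},"required":["offset","rotation"]}

```bash
mkdir -p pics; ls
cat > h.py <<'E'
from bench import manip
import numpy as np, cv2
from scipy.spatial.transform import Rotation as R
def grab(n):
    c=manip.calibration(n); im,d=manip.read_camera(n); return np.array(im),np.array(d),c
def world(u,v,z,c):
    T=np.linalg.inv(np.array(c["view"])); p=np.array([(u-c["cx"])/c["fx"]*z,(v-c["cy"])/c["fy"]*z,z,1]); return (T@p)[:3]
def cloud(d,c):
    v,u=np.mgrid[:d.shape[0],:d.shape[1]]; T=np.linalg.inv(np.array(c["view"]))
    P=np.stack([(u-c["cx"])/c["fx"]*d,(v-c["cy"])/c["fy"]*d,d,np.ones_like(d)],-1)@T.T
    P=P[...,:3]; P[d<=0]=np.nan; return P
E
python3 - <<'E'
from h import *
import pickle
D={}
for n in ("scene","top"):
    im,d,c=grab(n); D[n]=(im,d,c); cv2.imwrite(f"pics/{n}0.png",im)
    print(n,np.linalg.inv(np.array(c["view"])).round(3).tolist(),c["fx"],c["cx"],c["cy"])
pickle.dump(D,open("d0.pkl","wb"))
print(manip.get_obs())
E
```

```text
pics
scene [[-0.672, 0.53, -0.517, 1.05], [0.74, 0.469, -0.482, 0.491], [-0.013, -0.706, -0.708, 0.776], [0.0, 0.0, 0.0, 1.0]] 472.59714126239044 290.39668896380965 205.31311281616172
top [[0.008, -0.997, 0.083, 0.455], [-1.0, -0.008, 0.001, 0.01], [-0.0, -0.083, -0.997, 0.914], [0.0, 0.0, 0.0, 1.0]] 384.85690374253085 279.45824344755033 211.08524655042177
{'time_s': 0.1, 'q': array([-1.28740048e+00,  3.53559105e-01,  1.63402156e+00, -1.29073812e-05,
        1.15519053e+00, -2.41391855e-03]), 'dq': array([-1.11310351e-03, -7.73109620e-04, -8.57674473e-04,  1.64051425e-06,
       -1.30889508e-03, -2.92195543e-04]), 'joint_torque': array([ 1.31349214e-03, -5.94906843e+01, -3.34929013e+01,  6.99163671e-02,
        1.82930951e-02, -2.15793727e-05]), 'tool_pos': array([ 0.1760705 , -0.5992177 ,  0.18836749]), 'tool_rot': array([ 3.14158370e+00,  1.17855664e-03, -1.28498134e+00]), 'force': array([-0.44169614, -0.17948983,  0.43690484]), 'ft_torque': array([ 0.00731864, -0.03775982,  0.01141241]), 'opening': 0.09185954670089455}
```

View pics/scene0.png

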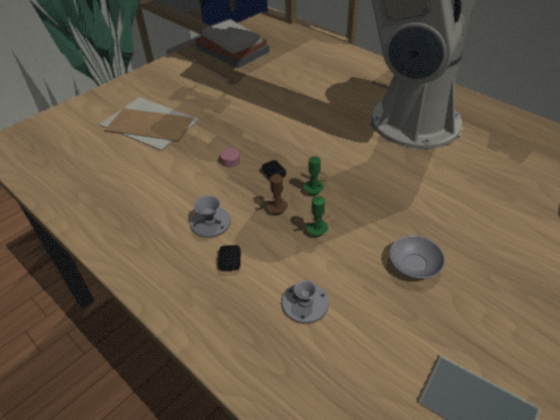

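View pics/top0.png

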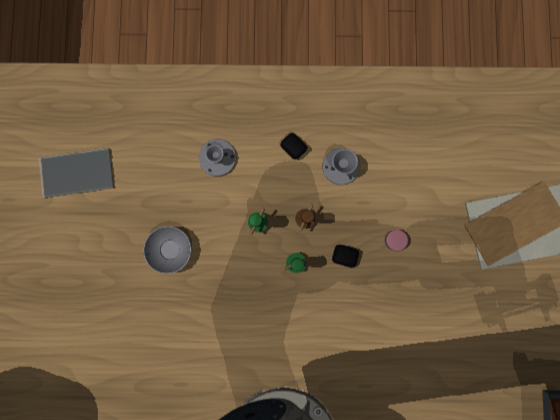

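The brown wooden post is at scene (276,193) and top (308,217). Things it could be confused with are the green posts at scene (314,175) and (318,216), top (257,222) and (297,263). The wide cup looks like the one at scene (208,210), top (343,163). The smaller-mouthed one at scene (304,294), top (216,155) should be the narrow cup. I'll check this in a crop and measure.

Run:
```python
from h import *
import pickle
D=pickle.load(open("d0.pkl","rb"))
im,d,c=D["top"]; P=cloud(d,c)
im2,d2,c2=D["scene"]; P2=cloud(d2,c2)
a=cv2.resize(im[120:290,190:420],None,fx=3.4,fy=3.4,interpolation=cv2.INTER_CUBIC); cv2.imwrite("pics/topcrop.png",a)
a=cv2.resize(im2[140:330,180:350],None,fx=3.1,fy=3.1,interpolation=cv2.INTER_CUBIC); cv2.imwrite("pics/scenecrop.png",a)
allP=np.concatenate([P.reshape(-1,3),P2.reshape(-1,3)])
names={"post":(308,217),"cupW":(343,163),"cupN":(216,155),"g1":(257,222),"g2":(297,263),"ebA":(293,146),"ebB":(346,256),"tin":(397,240),"dish":(168,250)}
for k,(u,v) in names.items():
    p=P[v,u]; 
    for nm,Q in (("top",P.reshape(-1,3)),("scene",P2.reshape(-1,3))):
        m=(np.hypot(Q[:,0]-p[0],Q[:,1]-p[1])<0.055)&(Q[:,2]>0.006)
        q=Q[m]; 
        if len(q)==0: continue
        zt=np.percentile(q[:,2],98); t=q[q[:,2]>zt-0.006]
        print(k,nm,p.round(3),"n",len(q),"ztop",zt.round(4),"topc",((t.max(0)+t.min(0))/2).round(4)[:2],"ext",np.ptp(t,axis=0).round(3)[:2], t.mean(0).round(4))
```

```text
post top [ 0.511 -0.05   0.098] n 342 ztop 0.1017 topc [ 0.5128 -0.0475] ext [0.026 0.026] [ 0.5124 -0.0481  0.099 ]
post scene [ 0.511 -0.05   0.098] n 569 ztop 0.1004 topc [ 0.5162 -0.0469] ext [0.025 0.028] [ 0.5169 -0.0462  0.0988]
cupW top [ 0.642 -0.136  0.032] n 950 ztop 0.059 topc [ 0.6401 -0.1349] ext [0.057 0.057] [ 0.6412 -0.1355  0.0566]
cupW scene [ 0.642 -0.136  0.032] n 1103 ztop 0.0583 topc [ 0.6422 -0.1352] ext [0.057 0.058] [ 0.6396 -0.1394  0.0562]
cupN top [0.659 0.16  0.03 ] n 905 ztop 0.0473 topc [0.6584 0.1623] ext [0.04  0.041] [0.6593 0.163  0.045 ]
cupN scene [0.659 0.16  0.03 ] n 1376 ztop 0.0471 topc [0.6607 0.1627] ext [0.041 0.042] [0.6587 0.1607 0.0452]
g1 top [0.499 0.059 0.098] n 344 ztop 0.1015 topc [0.5034 0.0609] ext [0.026 0.025] [0.5032 0.0617 0.0993]
g1 scene [0.499 0.059 0.098] n 605 ztop 0.1008 topc [0.5073 0.0635] ext [0.026 0.027] [0.5079 0.0641 0.0989]
g2 top [ 0.414 -0.027  0.101] n 356 ztop 0.1013 topc [ 0.4093 -0.0268] ext [0.025 0.025] [ 0.4096 -0.0272  0.0991]
g2 scene [ 0.414 -0.027  0.101] n 534 ztop 0.1006 topc [ 0.4128 -0.0269] ext
[... 263 characters left out ...]
84  0.0247]
ebB top [ 0.427 -0.142  0.026] n 480 ztop 0.0277 topc [ 0.4266 -0.1427] ext [0.05  0.056] [ 0.4265 -0.142   0.0246]
ebB scene [ 0.427 -0.142  0.026] n 310 ztop 0.0271 topc [ 0.4309 -0.1406] ext [0.054 0.059] [ 0.4306 -0.1396  0.0244]
tin top [ 0.464 -0.26   0.025] n 387 ztop 0.0282 topc [ 0.4631 -0.2595] ext [0.048 0.048] [ 0.4635 -0.2595  0.025 ]
tin scene [ 0.464 -0.26   0.025] n 289 ztop 0.028 topc [ 0.4667 -0.2595] ext [0.051 0.05 ] [ 0.4679 -0.258   0.0251]
dish top [0.437 0.273 0.003] n 1354 ztop 0.0288 topc [0.4372 0.271 ] ext [0.105 0.105] [0.433  0.2856 0.0262]
dish scene [0.437 0.273 0.003] n 1383 ztop 0.0284 topc [0.4374 0.2708] ext [0.106 0.105] [0.4167 0.2746 0.0259]
```

View pics/topcrop.png

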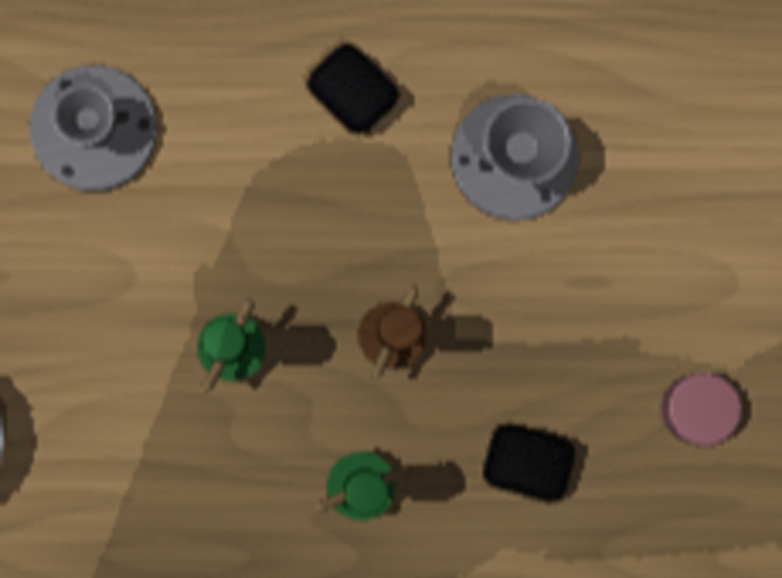

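View pics/scenecrop.png

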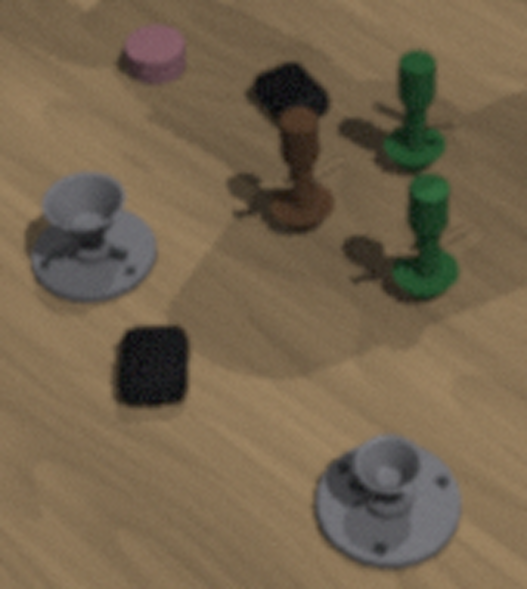

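The crop confirms the choices. The brown post has its pegs at about (412,290) and (383,372) in the top crop. The wide cup's rim measures 57–58 mm outside (58 expected) at z≈0.057, and the narrow one's 41–42 mm. The post head is at about (0.5145,-0.047) with its top at z≈0.100, as it should be. I'll move above it.

apply_moves(offset=[[-0.434,-0.481,-0.03],[-0.434,-0.481,-0.03],[-0.434,-0.481,-0.03],[-0.434,-0.481,-0.03],[-0.434,-0.481,-0.03],[-0.434,-0.481,-0.03],[-0.434,-0.481,-0.03],[-0.434,-0.481,-0.03]], rotation=[[0,0,0],[0,0,0],[0,0,0],[0,0,0],[0,0,0],[0,0,0],[0,0,0],[0,0,0]], hand=-1)

```text
time_s: 0.77
tool_pos: [0.3509, -0.314, 0.2044]
tool_rot: [3.142, 0.0, -1.285]
force: [1.1, -0.1, -0.5]
opening: 0.0922
```

apply_moves(offset=[[-0.21,-0.232,-0.014],[-0.21,-0.232,-0.014],[-0.21,-0.232,-0.014],[-0.21,-0.232,-0.014],[-0.21,-0.232,-0.014],[-0.21,-0.232,-0.014],[-0.21,-0.232,-0.014],[-0.21,-0.232,-0.014]], rotation=[[0,0,0],[0,0,0],[0,0,0],[0,0,0],[0,0,0],[0,0,0],[0,0,0],[0,0,0]])

```text
time_s: 1.43
tool_pos: [0.5156, -0.0454, 0.2185]
tool_rot: [-3.141, 0.001, -1.283]
force: [0.2, -0.4, 0.1]
opening: 0.092
```

Run:
```python
from h import *
o=manip.get_obs(); print(o["tool_pos"],o["tool_rot"])
im,d,c=grab("wrist"); cv2.imwrite("pics/w1.png",im); P=cloud(d,c)
print(np.linalg.inv(np.array(c["view"])).round(3).tolist(),c["fx"])
Q=P.reshape(-1,3)
m=(np.hypot(Q[:,0]-.5145,Q[:,1]+.047)<0.025)&(Q[:,2]>0.09)&(Q[:,2]<.11); q=Q[m]; print(len(q),((q.max(0)+q.min(0))/2).round(4),np.ptp(q,axis=0).round(4),np.median(q,0).round(4))
```

```text
[ 0.51557987 -0.04540817  0.21850211] [-3.14053358e+00  7.25625816e-04 -1.28329682e+00]
[[0.283, -0.925, -0.254, 0.588], [-0.959, -0.273, -0.074, -0.023], [-0.001, 0.265, -0.964, 0.414], [0.0, 0.0, 0.0, 1.0]] 339.2445797311167
657 [ 0.5148 -0.0464  0.0961] [0.0271 0.0274 0.0121] [ 0.5156 -0.0461  0.0997]
```

View pics/w1.png

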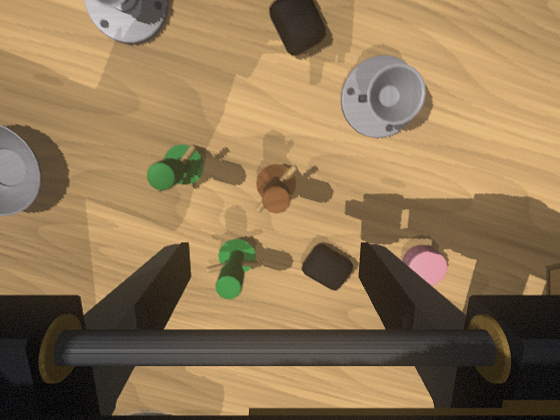

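The wrist view shows the brown head at (276,200), between the green posts and centred under the jaws. All three views agree to about 1–2 mm. I'll descend and grip the head.

apply_moves(offset=[[0.001,0.001,0.025],[0.001,0.001,0.05],[0.001,0.001,0.075],[0.001,0.001,0.1],[0.001,0.001,0.12],[0.001,0.001,0.14],[0.001,0.001,0.154],[0.001,0.001,0.154]], rotation=[[0,0,0],[0,0,0],[0,0,0],[0,0,0],[0,0,0],[0,0,0],[0,0,0],[0,0,0]])

```text
time_s: 2.15
tool_pos: [0.5106, -0.0503, 0.0616]
tool_rot: [3.137, 0.002, -1.285]
force: [-0.7, -0.4, 0.4]
opening: 0.0919
```

apply_moves(offset=[[0,0,0],[0,0,0],[0,0,0],[0,0,0],[0,0,0],[0,0,0],[0,0,0],[0,0,0]], rotation=[[0,0,0],[0,0,0],[0,0,0],[0,0,0],[0,0,0],[0,0,0],[0,0,0],[0,0,0]], hand=0.6, newtons=30)

```text
time_s: 2.82
tool_pos: [0.5133, -0.0503, 0.0646]
tool_rot: [-3.141, -0.0, -1.285]
force: [-0.9, -0.3, -0.9]
opening: 0.0407
```

apply_moves(offset=[[-0.003,-0.002,0],[-0.003,-0.002,0],[-0.003,-0.002,0],[-0.003,-0.002,0],[-0.003,-0.002,0],[-0.003,-0.002,0],[-0.003,-0.002,0],[-0.003,-0.002,0]], rotation=[[0,0,0],[0,0,0],[0,0,0],[0,0,0],[0,0,0],[0,0,0],[0,0,0],[0,0,0]], hand=1, newtons=30)

```text
time_s: 3.48
tool_pos: [0.5143, -0.0469, 0.0644]
tool_rot: [-3.142, 0.0, -1.285]
force: [0.1, 0.3, 0.9]
opening: 0.0264
```

Run:
```python
from h import *
o=manip.get_obs(); print(o["tool_pos"],o["tool_rot"],o["force"],o["opening"])
im,d,c=grab("scene"); cv2.imwrite("pics/s2.png",cv2.resize(im[100:330,180:400],None,fx=2.5,fy=2.5))
```

```text
[ 0.51429608 -0.04686809  0.06440869] [-3.14155693e+00  3.77578673e-05 -1.28510516e+00] [0.06394671 0.3243821  0.90091285] 0.02643271501891847
```

View pics/s2.png

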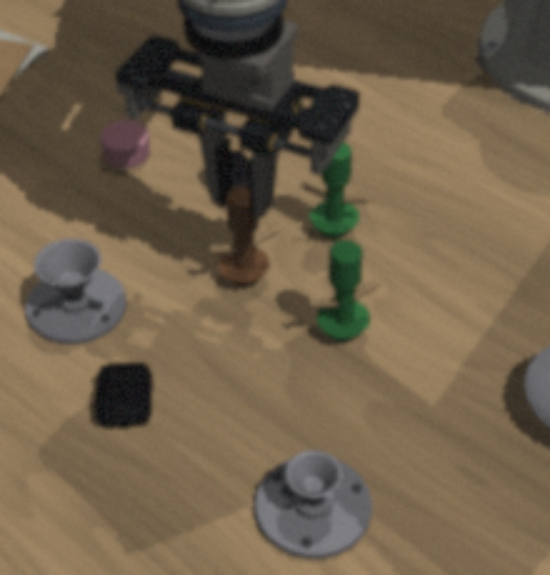

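The brown post stands upright between the fingers in the crop, at (240,230), with an opening of 26 mm on the 28 mm head. I'll lift it.

apply_moves(offset=[[0,0,0],[0,0,-0.005],[0,0,-0.02],[0,0,-0.04],[0,0,-0.06],[0,0,-0.08],[0,0,-0.08],[0,0,-0.08]], rotation=[[0,0,0],[0,0,0],[0,0,0],[0,0,0],[0,0,0],[0,0,0],[0,0,0],[0,0,0]])

```text
time_s: 4.2
tool_pos: [0.5148, -0.0469, 0.145]
tool_rot: [-3.14, -0.001, -1.285]
force: [-0.8, -0.3, -2.8]
opening: 0.027
```

apply_moves(offset=[[0,0,0],[0,0,0],[0,0,0],[0,0,0]], rotation=[[0,0,0],[0,0,0],[0,0,0],[0,0,0]])

```text
time_s: 4.53
tool_pos: [0.5136, -0.0468, 0.1434]
tool_rot: [3.14, 0.001, -1.285]
force: [0.2, 1.3, -1.9]
opening: 0.0267
```

Run:
```python
from h import *
o=manip.get_obs(); print(o["tool_pos"],o["tool_rot"],o["force"],o["opening"])
im,d,c=grab("wrist"); cv2.imwrite("pics/w3.png",im); P=cloud(d,c); Q=P.reshape(-1,3)
print(manip.get_obs()["tool_pos"])
m=(np.hypot(Q[:,0]-.641,Q[:,1]+.135)<0.033)&(Q[:,2]>0.05)&(Q[:,2]<.063); q=Q[m]; print(len(q),((q.max(0)+q.min(0))/2).round(4),np.ptp(q,axis=0).round(4),np.median(q,0).round(4))
A=np.c_[2*q[:,:2],np.ones(len(q))]; s=np.linalg.lstsq(A,(q[:,:2]**2).sum(1),rcond=None)[0]; print(s[:2],np.sqrt(s[2]+s[0]**2+s[1]**2))
# post tilt from scene/top
for n in("scene","top"):
    im,d,c=grab(n); P=cloud(d,c); 
    cv2.imwrite(f"pics/{n}3.png",im)
    h=cv2.cvtColor(im,cv2.COLOR_BGR2HSV)
    near=(np.hypot(P[...,0]-o["tool_pos"][0],P[...,1]-o["tool_pos"][1])<.035)&(P[...,2]>.07)&(P[...,2]<.2)
    q=P[near]; print(n,len(q),q.min(0).round(3),q.max(0).round(3))
    if n=="scene":
        for z0 in np.arange(.075,.13,.006):
            k=q[(q[:,2]>z0)&(q[:,2]<z0+.006)]
            if len(k)>5: print(z0.round(3),len(k),((k.max(0)+k.min(0))/2).round(4))
```

```text
[ 0.5136398  -0.04678519  0.14342679] [ 3.13994430e+00  6.44260834e-04 -1.28496147e+00] [ 0.21173268  1.28319718 -1.91292945] 0.026699956255519155
[ 0.51381177 -0.04679842  0.14359422]
2466 [ 0.6421 -0.1338  0.0552] [0.0579 0.058  0.0104] [ 0.6473 -0.1402  0.0567]
[ 0.64176221 -0.13313429] 0.02493571339202901
scene 845 [ 0.484 -0.071  0.077] [ 0.545 -0.017  0.2  ]
0.081 7 [ 0.5241 -0.0382  0.0852]
0.087 11 [ 0.5246 -0.0381  0.0897]
0.093 178 [ 0.5138 -0.0471  0.0961]
0.099 22 [ 0.514  -0.0452  0.1018]
0.105 18 [ 0.5171 -0.0462  0.108 ]
0.111 21 [ 0.5171 -0.0454  0.1139]
0.117 28 [ 0.5125 -0.0445  0.1202]
0.123 61 [ 0.5141 -0.0461  0.126 ]
0.129 34 [ 0.5148 -0.0474  0.1318]Traceback (most recent call last):
  File "<stdin>", line 13, in <module>
    return umr_minimum(a, axis, None, out, keepdims, initial, where)
ValueError: zero-size array to reduction operation minimum which has no identity
```

View pics/w3.png

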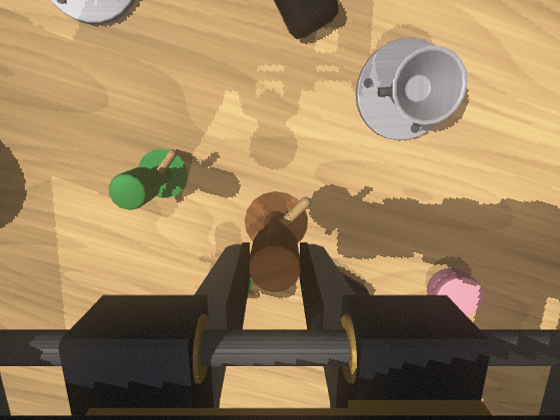

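View pics/scene3.png

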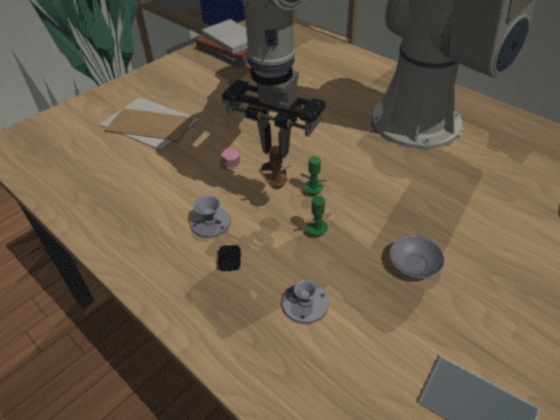

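The foot hangs upright, with its rim at (276,215) in the wrist view. Its centre measured by the scene camera agrees with the TCP axis within 0.5 mm. Corrected against the grasped post, the three views put the cup at about (0.6415,-0.1345). I'll carry the post over.

apply_moves(offset=[[0.01,-0.008,0],[0.03,-0.024,0],[0.055,-0.045,0],[0.08,-0.065,0],[0.1,-0.081,0],[0.114,-0.093,0],[0.12,-0.098,0],[0.12,-0.098,0]], rotation=[[0,0,0],[0,0,0],[0,0,0],[0,0,0],[0,0,0],[0,0,0],[0,0,0],[0,0,0]])

```text
time_s: 5.35
tool_pos: [0.6435, -0.1356, 0.1439]
tool_rot: [-3.141, -0.0, -1.286]
force: [-1.2, 0.6, -2.9]
opening: 0.0265
```

apply_moves(offset=[[0,0,0],[0,0,0],[0,0,0],[0,0,0],[0,0,0],[0,0,0]], rotation=[[0,0,0],[0,0,0],[0,0,0],[0,0,0],[0,0,0],[0,0,0]])

```text
time_s: 5.85
tool_pos: [0.6419, -0.134, 0.1447]
tool_rot: [-3.141, -0.0, -1.285]
force: [0.2, -0.3, -1.9]
opening: 0.0266
```

Run:
```python
from h import *
for n in("scene","top","wrist"):
    o=manip.get_obs(); print(o["tool_pos"].round(4),o["force"].round(2))
    im,d,c=grab(n); P=cloud(d,c); t=o["tool_pos"]
    cv2.imwrite(f"pics/{n}4.png",cv2.resize(im[150:260,150:270],None,fx=5,fy=5) if n=="scene" else im)
    Q=P.reshape(-1,3); r=np.hypot(Q[:,0]-t[0],Q[:,1]-t[1])
    for nm,lo,hi,rm in(("foot",.091,.1,.03),("rim",.052,.061,.033)):
        q=Q[(r<rm)&(Q[:,2]>lo)&(Q[:,2]<hi)]
        if len(q)>10:
            A=np.c_[2*q[:,:2],np.ones(len(q))]; s=np.linalg.lstsq(A,(q[:,:2]**2).sum(1),rcond=None)[0]
            print(n,nm,len(q),((q.max(0)+q.min(0))/2).round(4),np.ptp(q,axis=0).round(4),"fit",s[:2].round(4),np.sqrt(s[2]+s[0]**2+s[1]**2).round(4),"zmed",np.median(q[:,2]).round(4))
```

```text
[ 0.6419 -0.134   0.1447] [ 0.21 -0.26 -1.86]
scene foot 209 [ 0.6421 -0.1345  0.0955] [0.0462 0.0466 0.0088] fit [ 0.6426 -0.1348] 0.018 zmed 0.0976
scene rim 146 [ 0.6418 -0.1346  0.0563] [0.0595 0.0577 0.0084] fit [ 0.6433 -0.1336] 0.0259 zmed 0.0566
[ 0.6421 -0.1341  0.1446] [ 0.96  0.15 -2.99]
top foot 23 [ 0.6323 -0.1176  0.0966] [0.0129 0.007  0.006 ] fit [ 0.6331 -0.118 ] 0.0046 zmed 0.0969
top rim 38 [ 0.6308 -0.1142  0.0561] [0.0304 0.016  0.0078] fit [ 0.6328 -0.1212] 0.0125 zmed 0.0561
[ 0.6421 -0.1342  0.1446] [ 1.14  0.53 -1.48]
wrist foot 1577 [ 0.644  -0.1341  0.098 ] [0.0431 0.0469 0.0041] fit [ 0.6422 -0.1341] 0.018 zmed 0.0982
wrist rim 703 [ 0.6486 -0.1335  0.0562] [0.045  0.0574 0.0084] fit [ 0.6423 -0.1334] 0.0256 zmed 0.0576
```

View pics/scene4.png

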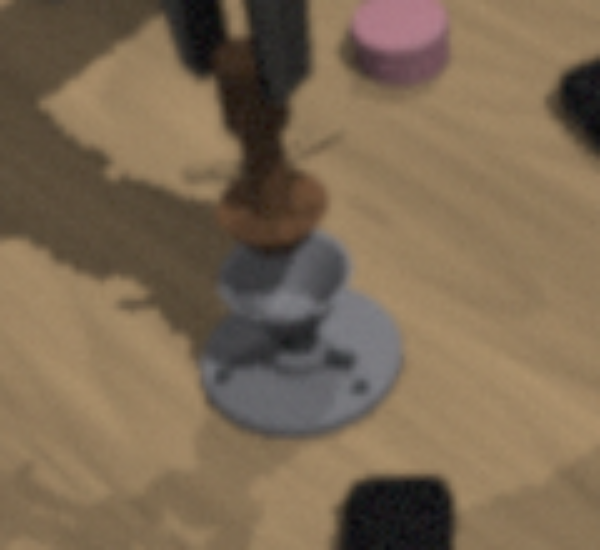

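View pics/wrist4.png

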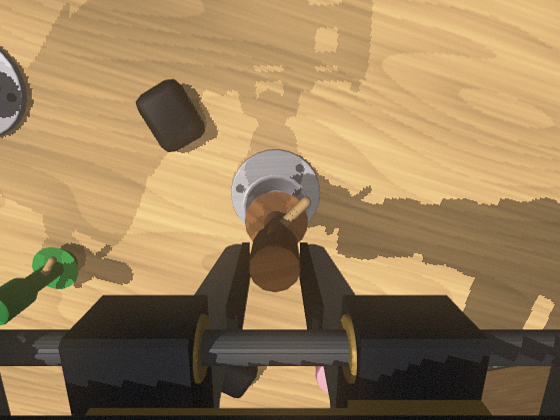

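The foot at (275,215) in the wrist view sits over the cup mouth, and the foot and rim centres agree within about 1 mm. I'll lower it.

apply_moves(offset=[[0,0,0.005],[0,0,0.011],[0,0,0.017],[0,0,0.023],[0,0,0.028],[0,0,0.032],[0,0,0.034],[0,0,0.035]], rotation=[[0,0,0],[0,0,0],[0,0,0],[0,0,0],[0,0,0],[0,0,0],[0,0,0],[0,0,0]])

```text
time_s: 6.67
tool_pos: [0.6419, -0.1343, 0.1088]
tool_rot: [3.141, 0.0, -1.285]
force: [-0.8, -0.8, -2.0]
opening: 0.0265
```

apply_moves(offset=[[0,0,0.001],[0,0,0.002],[0,0,0.003],[0,0,0.004],[0,0,0.004],[0,0,0.004]], rotation=[[0,0,0],[0,0,0],[0,0,0],[0,0,0],[0,0,0],[0,0,0]])

```text
time_s: 7.17
tool_pos: [0.6421, -0.1344, 0.1054]
tool_rot: [-3.142, -0.0, -1.285]
force: [-0.7, 0.1, -2.3]
opening: 0.0268
```

apply_moves(offset=[[0,0,0.0005],[0,0,0.001],[0,0,0.0015],[0,0,0.002],[0,0,0.002],[0,0,0.002]], rotation=[[0,0,0],[0,0,0],[0,0,0],[0,0,0],[0,0,0],[0,0,0]])

```text
time_s: 7.67
tool_pos: [0.6421, -0.1342, 0.1034]
tool_rot: [-3.142, 0.0, -1.285]
force: [-0.5, 0.9, -1.3]
opening: 0.0269
```

apply_moves(offset=[[0,0,0.0005],[0,0,0.001],[0,0,0.001],[0,0,0.001]], rotation=[[0,0,0],[0,0,0],[0,0,0],[0,0,0]])

```text
time_s: 8.0
tool_pos: [0.6425, -0.1342, 0.103]
tool_rot: [-3.141, -0.0, -1.285]
force: [-1.1, 2.4, 4.7]
opening: 0.027
```

apply_moves(offset=[[0,0,0.0005],[0,0,0.0005],[0,0,0.0005]], rotation=[[0,0,0],[0,0,0],[0,0,0]])

```text
time_s: 8.25
tool_pos: [0.6429, -0.1343, 0.1029]
tool_rot: [-3.14, -0.0, -1.285]
force: [-1.1, 3.1, 8.2]
opening: 0.0265
```

Contact has a side force of +3 N in y, so the post sits slightly off-axis. I'll ease it across by 1 mm.

apply_moves(offset=[[-0.0005,0,-0.0005],[-0.001,0,-0.0005],[-0.001,0,-0.0005],[-0.001,0,-0.0005]], rotation=[[0,0,0],[0,0,0],[0,0,0],[0,0,0]])

```text
time_s: 8.58
tool_pos: [0.6424, -0.1337, 0.1029]
tool_rot: [-3.141, -0.001, -1.285]
force: [-0.8, 0.1, 5.8]
opening: 0.0265
```

apply_moves(offset=[[0,0,0.0005],[0,0,0.0005],[0,0,0.0005]], rotation=[[0,0,0],[0,0,0],[0,0,0]])

```text
time_s: 8.83
tool_pos: [0.6427, -0.1337, 0.1028]
tool_rot: [-3.14, -0.001, -1.285]
force: [-0.9, 1.3, 9.3]
opening: 0.0267
```

apply_moves(offset=[[0,0,0.0003],[0,0,0.0003],[0,0,0.0003],[0,0,0.0003],[0,0,0.0003]], rotation=[[0,0,0],[0,0,0],[0,0,0],[0,0,0],[0,0,0]])

```text
time_s: 9.25
tool_pos: [0.6429, -0.1338, 0.1028]
tool_rot: [-3.14, -0.001, -1.285]
force: [-1.2, 1.2, 10.6]
opening: 0.0267
```

apply_moves(offset=[[0,0,0],[0,0,0],[0,0,0],[0,0,0],[0,0,0]], rotation=[[0,0,0],[0,0,0],[0,0,0],[0,0,0],[0,0,0]])

```text
time_s: 9.67
tool_pos: [0.6429, -0.1338, 0.1028]
tool_rot: [-3.14, -0.001, -1.285]
force: [-0.9, 1.3, 10.8]
opening: 0.0266
```

Run:
```python
from h import *
for n in("scene","wrist"):
    o=manip.get_obs(); print(o["tool_pos"].round(4),o["tool_rot"].round(4),o["force"].round(2),o["ft_torque"].round(3))
    im,d,c=grab(n); P=cloud(d,c); t=o["tool_pos"]
    cv2.imwrite(f"pics/{n}5.png",cv2.resize(im[150:260,150:270],None,fx=5,fy=5) if n=="scene" else im)
    Q=P.reshape(-1,3); r=np.hypot(Q[:,0]-t[0],Q[:,1]-t[1])
    q=Q[(r<.035)&(Q[:,2]>.05)&(Q[:,2]<.063)]; print(((q.max(0)+q.min(0))/2).round(4),np.ptp(q,axis=0).round(4),np.percentile(q[:,2],[10,50,90]).round(4))
```

```text
[ 0.6429 -0.1338  0.1028] [-3.1397e+00 -1.3000e-03 -1.2850e+00] [-0.93  1.31 10.77] [ 0.233  0.249 -0.012]
[ 0.6427 -0.1333  0.0565] [0.0582 0.0574 0.0127] [0.0544 0.0563 0.0586]
[ 0.6429 -0.1337  0.1028] [-3.1397e+00 -1.2000e-03 -1.2849e+00] [-0.42  1.   10.33] [ 0.247  0.173 -0.017]
[ 0.6434 -0.1338  0.0581] [0.0549 0.0579 0.0097] [0.0556 0.0568 0.0585]
```

View pics/scene5.png

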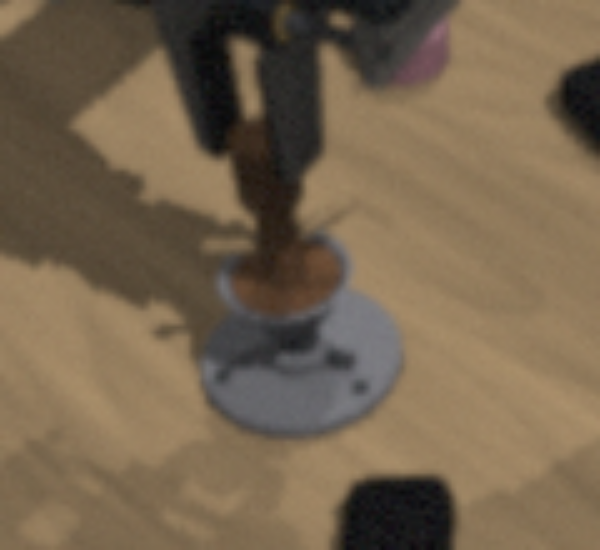

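View pics/wrist5.png

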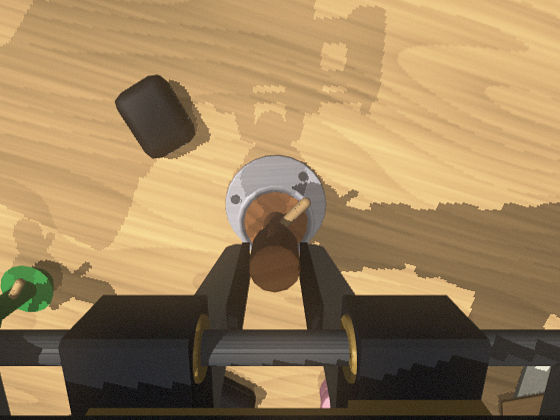

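The foot is seated in the cup at (275,215) in the wrist view, with the rim showing evenly around it. It has been pressed at 10.7 N plus about 2.2 N of weight for more than 0.8 s, and the underside is at z≈0.038. I'll ease off, then rock it towards tool +x about the rim on that side.

apply_moves(offset=[[0,0,-0.0005],[0,0,-0.001],[0,0,-0.001],[0.0008,0,-0.0013],[0.0016,0,-0.0017],[0.0016,0,-0.0017]], rotation=[[0,0,0],[0,0,0],[0,0,0],[0,-1,0],[0,-2,0],[0,-2,0]])

```text
time_s: 10.27
tool_pos: [0.6423, -0.1356, 0.103]
tool_rot: [3.141, 0.037, -1.286]
force: [-0.1, 0.3, 3.2]
opening: 0.0266
```

apply_moves(offset=[[0.0008,0,-0.0003],[0.0015,0,-0.0007],[0.0023,0,-0.001],[0.0031,0,-0.0013],[0.0031,0,-0.0013]], rotation=[[0,-1,0],[0,-2,0],[0,-3,0],[0,-4,0],[0,-4,0]])

```text
time_s: 10.68
tool_pos: [0.643, -0.1386, 0.104]
tool_rot: [3.141, 0.107, -1.286]
force: [0.0, -0.9, -1.5]
opening: 0.0269
```

apply_moves(offset=[[0,0,0.0005],[0.0008,0,0.0005],[0.0015,0,0.0003],[0.0015,0,0.0005],[0.0015,0,0.0008],[0.0015,0,0.001],[0.0015,0,0.001]], rotation=[[0,0,0],[0,-1,0],[0,-2,0],[0,-2,0],[0,-2,0],[0,-2,0],[0,-2,0]])

```text
time_s: 11.27
tool_pos: [0.6441, -0.1394, 0.1039]
tool_rot: [-3.141, 0.139, -1.285]
force: [-0.5, -2.0, 3.9]
opening: 0.027
```

Run:
```python
from h import *
o=manip.get_obs(); print(o["tool_pos"].round(4),o["force"].round(2),o["ft_torque"].round(3))
im,d,c=grab("scene"); cv2.imwrite("pics/s6.png",cv2.resize(im[150:260,150:270],None,fx=5,fy=5))
im,d,c=grab("wrist"); cv2.imwrite("pics/w6.png",im)
print(manip.get_obs()["force"].round(2))
```

```text
[ 0.6441 -0.1394  0.1039] [-0.45 -1.98  3.89] [-0.505 -0.156  0.122]
[ 0.82 -1.82  4.75]
```

View pics/s6.png

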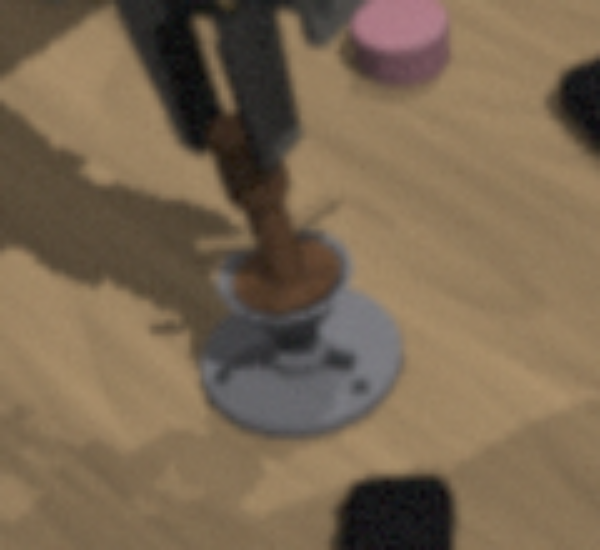

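View pics/w6.png

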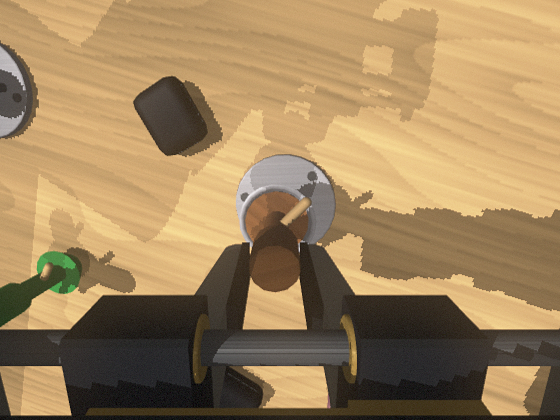

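The post leans about 8° with the gripper. Its head stays at (275,262) in the wrist view while the cup has turned, and the foot is in the cup bearing on it at about 4 N plus weight. I'll bring it back.

apply_moves(offset=[[0,0,-0.0006],[-0.0008,0,-0.0003],[-0.0015,0,0],[-0.0023,0,0.0004],[-0.003,0,0.0008],[-0.003,0,0.0008]], rotation=[[0,0,0],[0,1,0],[0,2,0],[0,3,0],[0,4,0],[0,4,0]])

```text
time_s: 11.87
tool_pos: [0.6428, -0.1358, 0.1033]
tool_rot: [-3.141, 0.067, -1.284]
force: [0.2, -4.3, 2.3]
opening: 0.027
```

apply_moves(offset=[[-0.0008,0,0.0003],[-0.0015,0,0.0006],[-0.0023,0,0.0009],[-0.003,0,0.0012],[-0.003,0,0.0012],[-0.003,0,0.0012]], rotation=[[0,1,0],[0,2,0],[0,3,0],[0,4,0],[0,4,0],[0,4,0]])

```text
time_s: 12.37
tool_pos: [0.6424, -0.133, 0.1029]
tool_rot: [-3.14, -0.001, -1.284]
force: [1.8, -2.3, 8.6]
opening: 0.0269
```

The post is upright again with some side load. I'll unload it briefly, recentre and settle it home.

apply_moves(offset=[[0,0,-0.001],[0.0005,0,-0.002],[0.0007,0,-0.003],[0.0007,0,-0.003],[0.0007,0,-0.003]], rotation=[[0,0,0],[0,0,0],[0,0,0],[0,0,0],[0,0,0]])

```text
time_s: 12.78
tool_pos: [0.6413, -0.1336, 0.1042]
tool_rot: [3.14, 0.001, -1.285]
force: [-1.0, 0.1, -2.3]
opening: 0.0268
```

apply_moves(offset=[[0,0,0.0005],[0,0,0.001],[0,0,0.0015],[0,0,0.002],[0,0,0.002]], rotation=[[0,0,0],[0,0,0],[0,0,0],[0,0,0],[0,0,0]])

```text
time_s: 13.2
tool_pos: [0.6422, -0.1339, 0.1031]
tool_rot: [-3.141, 0.0, -1.285]
force: [-1.0, 0.1, 0.2]
opening: 0.0267
```

apply_moves(offset=[[0,0,0.0005],[0,0,0.001],[0,0,0.0015],[0,0,0.0015],[0,0,0.0015]], rotation=[[0,0,0],[0,0,0],[0,0,0],[0,0,0],[0,0,0]])

```text
time_s: 13.62
tool_pos: [0.643, -0.134, 0.1029]
tool_rot: [-3.139, -0.001, -1.285]
force: [-1.1, 2.2, 8.1]
opening: 0.026
```

apply_moves(offset=[[-0.0003,0,0],[-0.0006,0,-0.0005],[-0.0006,0,-0.001],[-0.0006,0,-0.0012],[-0.0006,0,-0.0012]], rotation=[[0,0,0],[0,0,0],[0,0,0],[0,0,0],[0,0,0]])

```text
time_s: 14.03
tool_pos: [0.6422, -0.1337, 0.103]
tool_rot: [-3.141, -0.0, -1.285]
force: [0.0, 0.1, 3.7]
opening: 0.0269
```

apply_moves(offset=[[0,0,0],[0,0,0],[0,0,0]], rotation=[[0,0,0],[0,0,0],[0,0,0]], newtons=5)

```text
time_s: 14.28
tool_pos: [0.6421, -0.1336, 0.1028]
tool_rot: [-3.141, -0.0, -1.285]
force: [0.4, -0.1, 4.2]
opening: 0.0276
```

apply_moves(offset=[[0,0,0],[0,0,0],[0,0,0],[0,0,0],[0,0,0],[0,0,0]], rotation=[[0,0,0],[0,0,0],[0,0,0],[0,0,0],[0,0,0],[0,0,0]], hand=0)

```text
time_s: 14.78
tool_pos: [0.6417, -0.1334, 0.1025]
tool_rot: [3.141, 0.0, -1.285]
force: [-0.1, -0.5, -1.0]
opening: 0.0462
```

Run:
```python
from h import *
o=manip.get_obs(); print(o["tool_pos"].round(4),o["force"].round(2),o["opening"])
im,d,c=grab("wrist"); cv2.imwrite("pics/w7.png",im)
```

```text
[ 0.6417 -0.1334  0.1025] [-0.07 -0.47 -0.97] 0.04621614662922645
```

View pics/w7.png

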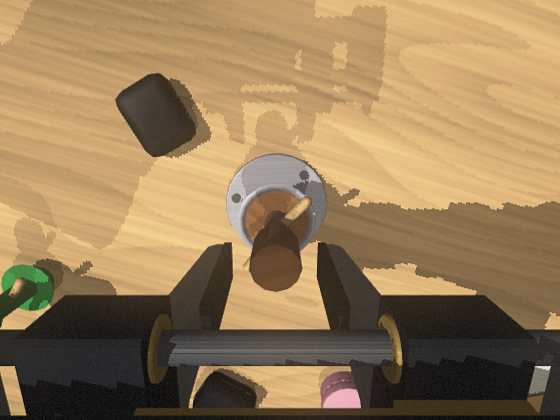

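The fingers are clear on both sides of the head at (275,262), which stands upright. I'll retreat straight up and then check home height and tilt.

apply_moves(offset=[[0,0,-0.01],[0,0,-0.03],[0,0,-0.055],[0,0,-0.08],[0,0,-0.105],[0,0,-0.12],[0,0,-0.12],[0,0,-0.12]], rotation=[[0,0,0],[0,0,0],[0,0,0],[0,0,0],[0,0,0],[0,0,0],[0,0,0],[0,0,0]])

```text
time_s: 15.5
tool_pos: [0.6423, -0.1336, 0.2237]
tool_rot: [-3.14, -0.001, -1.285]
force: [-1.1, 0.0, -0.5]
opening: 0.0461
```

apply_moves(offset=[[0,0.15,0],[0,0.15,0],[0,0.15,0],[0,0.15,0],[0,0.15,0],[0,0.15,0],[0,0.15,0],[0,0.15,0]], rotation=[[0,0,0],[0,0,0],[0,0,0],[0,0,0],[0,0,0],[0,0,0],[0,0,0],[0,0,0]])

```text
time_s: 16.17
tool_pos: [0.4989, -0.1755, 0.2222]
tool_rot: [3.141, 0.0, -1.285]
force: [1.0, 0.5, -0.3]
opening: 0.0455
```

Run:
```python
from h import *
for n in("scene","top","wrist"):
    o=manip.get_obs()
    im,d,c=grab(n); P=cloud(d,c)
    cv2.imwrite(f"pics/{n}8.png",cv2.resize(im[150:260,150:270],None,fx=5,fy=5) if n=="scene" else im)
    Q=P.reshape(-1,3); r=np.hypot(Q[:,0]-.642,Q[:,1]+.134)
    for nm,lo,hi,rm in(("top",.131,.146,.03),("rim",.05,.063,.034)):
        q=Q[(r<rm)&(Q[:,2]>lo)&(Q[:,2]<hi)]
        if len(q)>10: print(n,nm,len(q),((q.max(0)+q.min(0))/2).round(4),np.ptp(q,axis=0).round(4),"z",np.percentile(q[:,2],[10,50,90]).round(4))
    if n=="wrist" or n=="top":
        q=Q[(r<.03)&(Q[:,2]>.131)&(Q[:,2]<.15)]
        zt=np.median(q[:,2]); q=q[np.abs(q[:,2]-zt)<.005]
        A=np.c_[q[:,:2]-q[:,:2].mean(0),np.ones(len(q))]; print(n,"tilt of top",np.linalg.lstsq(A,q[:,2],rcond=None)[0].round(4))
D=np.load("d0.pkl",allow_pickle=True) if 0 else None
```

```text
scene top 122 [ 0.6441 -0.1328  0.1359] [0.0257 0.0282 0.0098] z [0.1333 0.1372 0.139 ]
scene rim 310 [ 0.6423 -0.134   0.0561] [0.058  0.0587 0.0114] z [0.0543 0.0564 0.0588]
top top 147 [ 0.6398 -0.1338  0.136 ] [0.0272 0.0268 0.009 ] z [0.1352 0.1373 0.1391]
top rim 318 [ 0.6401 -0.1347  0.0565] [0.0579 0.0568 0.0112] z [0.0539 0.0564 0.0585]
top tilt of top [ 0.0242 -0.0213  0.1373]
wrist top 1107 [ 0.6406 -0.1326  0.1361] [0.0251 0.0272 0.0098] z [0.1368 0.1384 0.1395]
wrist rim 1720 [ 0.6409 -0.1338  0.0584] [0.0549 0.0577 0.0091] z [0.0556 0.057  0.0586]
wrist tilt of top [ 0.047  -0.0017  0.1383]
```

View pics/scene8.png

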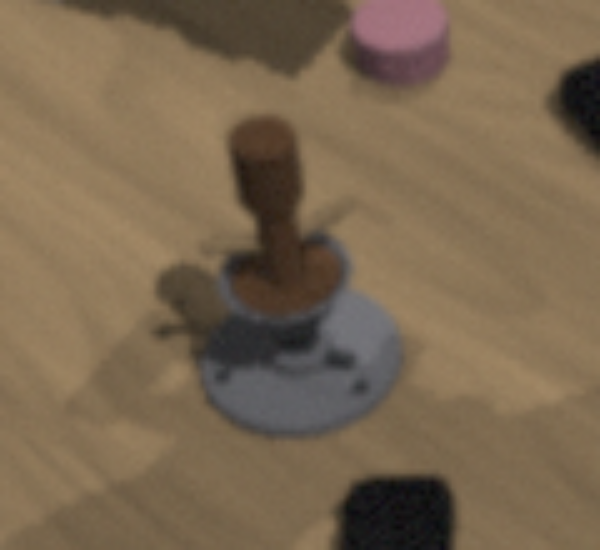

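View pics/top8.png

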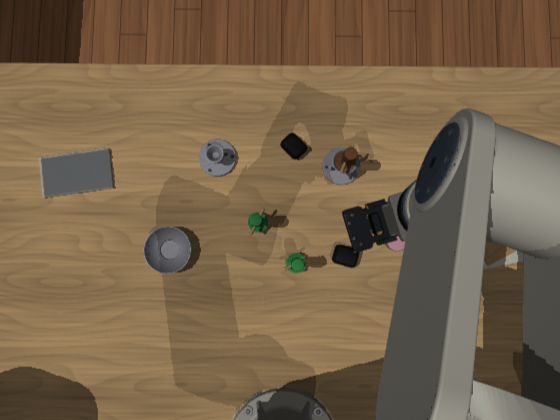

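Run:
```python
from h import *
import pickle
D=pickle.load(open("d0.pkl","rb"))
def tilt(P,x,y,z):
    Q=P.reshape(-1,3); m=(np.hypot(Q[:,0]-x,Q[:,1]-y)<.0105)&(abs(Q[:,2]-z)<.006); q=Q[m]
    if len(q)<8: return None
    A=np.c_[q[:,:2]-q[:,:2].mean(0),np.ones(len(q))]; return len(q),np.linalg.lstsq(A,q[:,2],rcond=None)[0].round(4)
print("ref top",tilt(cloud(*D["top"][1:]),.5128,-.0475,.1),tilt(cloud(*D["top"][1:]),.5034,.0609,.1),tilt(cloud(*D["top"][1:]),.4093,-.0268,.1))
for k in range(2):
    im,d,c=grab("top"); P=cloud(d,c); print("top",tilt(P,.6398,-.1338,.138),"green",tilt(P,.5034,.0609,.1),tilt(P,.4093,-.0268,.1))
for k in range(2):
    im,d,c=grab("wrist"); P=cloud(d,c); print("wrist",tilt(P,.6406,-.1326,.138),"green",tilt(P,.505,.062,.1))
cv2.imwrite("pics/w9.png",im)
im,d,c=grab("scene"); P=cloud(d,c); print("scene",tilt(P,.6441,-.1328,.138),"green",tilt(P,.5073,.0635,.1),tilt(P,.4128,-.0269,.1)); print("ref",tilt(cloud(*D["scene"][1:]),.5162,-.0469,.1))
o=manip.get_obs(); print(o["tool_pos"],o["time_s"])
```

```text
ref top (74, array([0.0311, 0.0299, 0.0994])) (72, array([ 0.021 , -0.0661,  0.0998])) (75, array([-0.0363, -0.0148,  0.0996]))
top (79, array([-0.002 ,  0.0106,  0.1377])) green (74, array([-0.0106,  0.0172,  0.0995])) (77, array([-0.0292,  0.0127,  0.0996]))
top (82, array([ 0.0141, -0.0175,  0.138 ])) green (73, array([0.0106, 0.0139, 0.0993])) (78, array([-0.0643,  0.0236,  0.0992]))
wrist (694, array([-0.0003, -0.0095,  0.1386])) green (434, array([0.0137, 0.0066, 0.1   ]))
wrist (695, array([-0.0146, -0.012 ,  0.1386])) green (438, array([0.0003, 0.0217, 0.1   ]))
scene (55, array([-0.0089, -0.018 ,  0.1378])) green (63, array([-0.0529, -0.025 ,  0.0994])) (44, array([-0.0232,  0.021 ,  0.099 ]))
ref (54, array([-0.0218, -0.0594,  0.0993]))
[ 0.49815628 -0.1756325   0.22255757] 16.5667
```

View pics/w9.png

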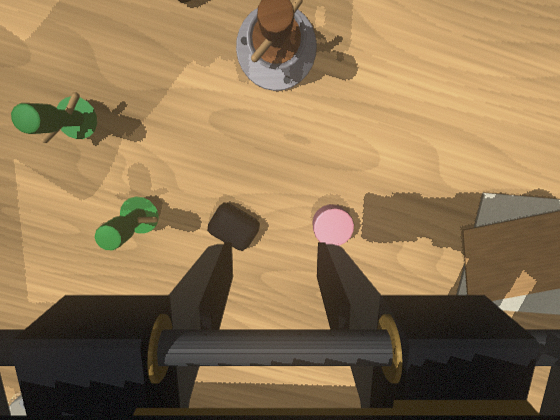

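The post stands upright in the cup at (276,40) in the wrist view. Its top is at z≈0.138, which puts the underside at about 0.038 (limit 0.042). The tilt fit is within about 0.02 rad, the head centre is about 1 mm from the rim centre, and nothing else has moved. I'll hand the job in.

Run:
```python
from bench import manip
print(manip.close_job())
```

```text
the job is handed in; nothing more can be done
None
```

I put the brown key post back in the wide cup, pressed it home and rocked it about 8° without it jamming. Then I stood it up again, resettled it and let go. The job was handed in at about 17 s; no verdict was given.

- **Press:** I held about 10.7 N measured plus roughly 2 N of post weight, so about 13 N on the cup, for more than 0.8 s. No reading came near 20 N, but I only saw the force at the end of each move, not throughout.
- **Rock:** The gripper was tilted 0.139 rad and the camera showed the post leaning with it. The foot was in the cup, bearing on it at about 4 N plus weight.
- **Resettling:** After bringing it back I unloaded it for a moment, raising it about 1 mm, to relieve a side load. I then pressed it home again at about 8 N plus weight before letting go.
- **Final checks:** The top of the post is at z ≈ 0.138, so its underside is about 38 mm up (limit 42). The head is about 1 mm off the rim centre in the top and wrist views. The gripper is well clear, and the bystanders show no movement in the pictures; I did not measure them again.
- **Disagreements:**
    - A first rough tilt fit on the wrist image read 0.047 rad. Repeat fits on the inner part of the head gave about 0.02 or less, within the noise seen on the green posts, which stand upright.
    - The scene camera put the head about 2 mm further along x than the other views, a bias it also had at the start.
    - The home height suggests the cup rim is at about 58 mm, against 57 mm measured by camera, which is within calibration.

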